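# Load a column cartridge and index the shuttle to the next hole

### The arm

A 6-joint arm with a two-finger parallel gripper is mounted at the origin on a cart in front of the work surface, level with it; the furniture and walls round the work are solid. World frame = base frame: x ahead of the robot, y to its left, z up, the work surface at z = 0. Lengths are in m, angles in rad, forces in N, time in s.
With the tool pointing down it reaches from about 0.3 to 0.875 m from the base axis. Payload 6.4 kg.
Tool frame: the origin (TCP) lies on the centre line of the jaws, within the pads' length; the fingertips stand 25 mm ahead of it and the grasp point (between the pads) lies 6 mm ahead of it; z points along the fingers, y is the line along which they close (so a half turn about z gives the same grasp; the last joint's range is limited). The gripper opens to 85 mm and grips with 20 to 120 N. Pads are 22 mm wide; open, the fingers measure 114 mm over their backs; the gripper's body (76 mm by 85 mm) begins 54 mm behind the grasp point. The pads swing forward as they close: fully open they stand 13 mm farther back than shut.
Start: joints at [-1.494, 0.181, 1.607, -0, 1.354, -0.206], TCP at [0.16, -0.552, 0.256] pointing down, gripper open.
Joint ranges: [-2.99, 2.99], [-0.89, 2.07], [0.3, 2.58], [-1.14, 4.28], [0, 2.63], [-3.12, 3.12]. Speed limits (rad/s): [2.57, 2.57, 3.01, 3.14, 3.14, 3.14].

### API

Orientations are given as a unit quaternion [w, x, y, z].
In Python, from bench import get_obs, camera, hand_in, spot_in gives the robot as it stands.
- The arm moves only by the shell command python3 -m jog 'ROWS'. ROWS is JSON, one flat list of numbers, 7 for each row, row after row: the shift along the tool's x, y, z in m, then the turn, a rotation vector about the tool's x, y, z in rad, then the closure, from 0 (fully open) to 1 (shut). A call has 1 to 20 rows; each row is the pose to reach, as a shift and turn from the pose commanded when the call began, along the tool's axes at that moment; what a row does not reach only later rows make up. A row lasts 1/8 s, in which the tool goes at most 62.5 mm and 10.7 degrees, less where a joint would pass 70% of its speed; a pose out of reach is approached as far as the arm can. A call with a gripper value outside its range is refused whole. The fingers move at their own pace and stop on an object; the grip force is fixed at half the most. Time passes only in rows, so rows that repeat a pose let the fingers close. It gives the time, the measured TCP pose, the force, the opening and the grip force at its end, in the units of the state.
- get_obs(): the state, without advancing time (a new reading comes with each control period).
- camera(name): name is "scene" or "top" or "wrist"; returns a dict with "frame" (400x640x3 uint8, red, green, blue), "mtx" (3x3 intrinsics, pixels), "extrinsics" (4x4, takes a point from camera to world coordinates). Camera axes: x right, y up, looking along -z (the intrinsics and any distortion apply to the point x, -y, -z); pixel columns grow to the right and rows downward; lengths in m; the calibration is good to about 2 mm. A picture is of the moment at which its call begins. There is no depth.
- hand_in(): hands the job in; it is judged then, once.
Trained networks look in a picture, given as the dict that the camera call returned (one of the last four; its "shot" number tells which), for a name from the list of things; names that differ only in an ending like _2 or _b are one class to them, and where a whole thing is asked for, a point or a joint stands for the part that bears it (a point fixed in the world has none). Each returns a list of dicts, best first, with "confidence" (0 to 1); they miss things now and then, are a little off and sometimes report something else, mostly with a low value. They report only what shows in the picture. A call takes as long as a camera call.
- spot_in(picture, name): "xyz" ([x, y, z] in m, in world coordinates, good to about 4 mm: the middle of the surface that is visible of it).
The state is a dict: "time_s": time; "q": joint angles; "dq": joint speeds; "joint_efforts": joint torques, N m; "eef_pos": TCP position; "eef_rot": TCP orientation; "wrist_force": force on the tool from outside, world axes, zero at the start; "torque": the same for the moment, N m; "opening": opening from 0.0 (shut) to 1.0 (fully open); "grasp_force": force on a finger pad.
Only numpy, scipy, OpenCV 4.12 (cv2) and the standard library are available. Lean on these libraries where they do the work, as an engineer would, in place of code of your own. Each camera call takes 0.05 s, during which the arm holds its last target. There are 200 camera calls.

### The job

Take the blue-topped column cartridge out of the white stand and slide it upright, fully down, into the black slot on the shuttle of the index rail. Then pull up the red knob of the lock plunger, slide the shuttle one hole towards the green end block and let the pin drop fully home in that next hole. Finish while holding the red knob with the pin fully home: do not let go of it; leave the yellow-topped cartridge in its place and the other things on the bench alone.

Things in the scene. Friction and masses are not known exactly. Their poses are not given: they have to be found in the camera images.
- blue_cartridge: Flat upright aluminium cartridge, a slab 9 mm thick (own x) by 64 mm wide (own y) by 60 mm high, with a blue plastic grip head on top, 14 mm thick (x) by 44 mm wide (y) by 26 mm high, so 86 mm in all; 0.08 to 0.17 kg. Origin: centre of its underside, z up; the grip head's centre is 73 mm above it. Either way round fits the slot. It stands loose in one of the two slots of the stand.
- yellow_cartridge: The same cartridge with a yellow grip head, standing in the other slot of the stand. It stays there. Origin and axes as for the blue one.
- stand: White plastic stand, fixed, 150 mm (own x) by 100 mm (own y), 10 mm thick base. Origin: centre of its underside. Two upright pockets at x = -40 and +40 mm take one cartridge each (slab thickness along x), floor 10 mm above the bench, walls up to 38 mm above the bench, 2.5 mm play on each side. Which cartridge is in which pocket varies. A tall black computer tower stands behind, its front about 0.64 m ahead of the robot: keep the wrist clear of it.
- index_rail: Fixed index rail: dark steel base plate 100 mm (own x) by 330 mm (own y), with a green end block at its +y end (about to the robot's left) and a black one at -y, both 40 mm high. On it a brass index bar, top 24 mm above the bench, with three round holes of 12 mm in a row along y, 60 mm apart. Origin: centre of its underside. Its yaw varies.
- shuttle (a joint): Travel of the shuttle (aluminium deck 88 x 170 mm, deck top 34 mm above the bench) along the index rail's +y, towards the green end block, in m: about 0 at the first hole (start), 0.060 at the next hole (wanted), 0.120 at the last. About 1.5 mm play either way with the pin home; about 1.5 N friction when unlocked. A red pointer at the middle of the deck's near edge shows the station against three white marks on the base plate, one for each hole.
- slot_floor (a point): Centre of the floor of the black cartridge slot on the shuttle, 39 mm above the bench; x across the slot (along the cartridge's thickness, same as the rail's x), y along it, z up. The slot is 11.6 mm by 67 mm inside, walls 28 mm high with a flared lead-in of 8 mm more. When seated the cartridge's underside is on this point. It moves with the shuttle.
- lock_pin (a joint): Lift of the lock plunger's pin in m: 0 = fully home (the pin stands 12 mm deep in a hole of the bar and locks the shuttle), at about 0.012 the 9 mm pin just clears the bar, 0.022 = fully pulled up. A spring pushes it down with about 4 N at home and 6 N fully up. Released over a hole it drops in; between holes it rides on the bar.
- lock_knob: Red round knob on top of the plunger, upright cylinder 26 mm in diameter and 26 mm high. Origin: its centre, 82 mm above the bench when the pin is home. It rides on the shuttle 92 mm from the slot, towards the black end; under it a steel housing of 20 mm diameter, between 36 and 64 mm above the bench (17 mm radius flange at its foot). It rises with the pin and is pulled straight up.
- septa_jar: Bystander: small white jar with green lid, 39 mm wide, 47 mm high, left of the rail. Origin: centre of its underside.
- timer: Bystander: white lab timer, 62x70x19 mm, left of the rail. Origin: centre of its underside.
- ferrule_tin: Bystander: round white tin, 55 mm wide, 18 mm high, left of the rail. Origin: centre of its underside.
- wrench_a: Bystander: small open-end wrench, 117 mm long, 6 mm high, near the front edge. Origin: centre of its underside.
- tube_union: Bystander: steel tube union, 36x16x14 mm, near the front edge. Origin: centre of its underside.

How it is judged:
On the way, in this order (a step that is already met when the one before it is completed fails the run):
1. the blue cartridge stands fully down in the shuttle's slot, the shuttle still at the first hole (x of blue_cartridge in the frame of slot_floor between -0.004 and 0.004 m and y of blue_cartridge in the frame of slot_floor between -0.005 and 0.005 m and z of blue_cartridge in the frame of slot_floor between -0.004 and 0.004 m and angle between the x axis of blue_cartridge and the x axis of slot_floor, either way round below 0.12 rad and angle between blue_cartridge's own z axis and vertical below 0.12 rad and value of joint shuttle below 0.01 m), for 0.2 s.
2. the lock pin is pulled up clear of the bar (value of joint lock_pin above 0.0115 m), for 0.1 s.
3. the shuttle is at the next hole with the pin home in it (value of joint shuttle between 0.056 and 0.064 m and value of joint lock_pin below 0.002 m), for 0.2 s.
At the end, for the whole second after the job is handed in: The robot still holds the red knob (over 2 N), the pin is home (within 2 mm), the shuttle rests at the next hole (0.060 m, within 4 mm), the blue cartridge stands fully down in the slot (4 mm, 5 mm along it, 0.12 rad of upright and square) (all of step 3 and x of blue_cartridge in the frame of slot_floor between -0.004 and 0.004 m and y of blue_cartridge in the frame of slot_floor between -0.005 and 0.005 m and z of blue_cartridge in the frame of slot_floor between -0.004 and 0.004 m and angle between the x axis of blue_cartridge and the x axis of slot_floor, either way round below 0.12 rad and angle between blue_cartridge's own z axis and vertical below 0.12 rad and contact force between the fingers and lock_knob above 2 N and velocity of joint shuttle between -0.01 and 0.01 m/s); the arm keeps its last pose, push and grip.
It fails at once if the yellow cartridge is moved more than 15 mm (distance of yellow_cartridge from where it was at the start of the episode above 0.015 m).
It fails at once if another thing on the bench is moved more than 30 mm (distance of any of septa_jar, timer, wrench_a, tube_union, ferrule_tin from where it was at the start of the episode above 0.03 m).
It also fails if it takes over 48 s, if anything falls off the work surface, if the arm or the gripper's body presses on something with over 40 N, if the wrist force passes 120 N, or if a joint passes its speed limit or range.

## Working session

There is one attempt and no reset: what is moved stays moved. The work goes in short steps, Python scripts to look and compute and a shell command to move; the robot and the scene stay as the last step left them, time stands still between calls to the robot, and variables do not carry over. Pictures are saved under pics/ and viewed, at most 10 in all, crops included, and the job is handed in when it is done.

```bash
mkdir -p pics
cat > h.py <<'E'
import numpy as np, cv2
from bench import get_obs, camera, hand_in, spot_in
from scipy.spatial.transform import Rotation as R
def save(p,n): cv2.imwrite(f'pics/{n}.png',cv2.cvtColor(p['frame'],cv2.COLOR_RGB2BGR))
def proj(p,X):
    E=np.array(p['extrinsics']);K=np.array(p['mtx']);X=np.atleast_2d(X)
    c=(X-E[:3,3])@E[:3,:3]; c=c*[1,-1,-1]; u=c@K.T; return u[:,:2]/u[:,2:]
def back(p,uv,z):
    E=np.array(p['extrinsics']);K=np.array(p['mtx']);uv=np.atleast_2d(uv).astype(float)
    d=np.c_[uv,np.ones(len(uv))]@np.linalg.inv(K).T*[1,-1,-1]@E[:3,:3].T
    t=(z-E[2,3])/d[:,2]; return E[:3,3]+d*t[:,None]
E
python3 - <<'E'
from h import *
np.set_printoptions(precision=4,suppress=True)
o=get_obs();print(o['time_s'],o['eef_pos'],o['eef_rot'],o['opening'])
for n in('top','scene'):
    p=camera(n);save(p,n);print(n,p['extrinsics'],p['mtx'],p.keys())
    for t in('blue_cartridge','yellow_cartridge','stand','index_rail','shuttle','slot_floor','lock_knob','septa_jar','timer','ferrule_tin'):
        print(t,[(np.round(d['xyz'],4),round(d['confidence'],2)) for d in spot_in(p,t)[:2]])
E
```

```text
0.0 [ 0.1604 -0.5516  0.2554] [-0.0009  0.99    0.1409  0.0001] 1.0003917516700995
top [[ 0.0035  0.9877 -0.1562  0.2211]
 [-0.9999  0.0017 -0.0112  0.1314]
 [-0.0108  0.1562  0.9877  1.5087]
 [ 0.      0.      0.      1.    ]] [[467.5198   0.     324.9099]
 [  0.     467.5198 186.503 ]
 [  0.       0.       1.    ]] dict_keys(['frame', 'mtx', 'extrinsics', 'shot'])
blue_cartridge [(array([ 0.5291, -0.219 ,  0.0694]), 0.44)]
yellow_cartridge [(array([ 0.4478, -0.1948,  0.0756]), 0.66), (array([ 0.3558, -0.1042,  0.0122]), 0.18)]
stand [(array([ 0.4882, -0.2012,  0.0099]), 0.82)]
index_rail []
shuttle [(array([0.4948, 0.0171, 0.0325]), 0.8)]
slot_floor [(array([0.4924, 0.0177, 0.038 ]), 0.96)]
lock_knob [(array([ 0.488 , -0.0332,  0.0968]), 0.52)]
septa_jar [(array([ 0.4855, -0.0316,  0.0941]), 0.38)]
timer [(array([0.5878, 0.4702, 0.0182]), 0.97), (array([0.5117, 0.5627, 0.0156]), 0.53)]
ferrule_tin [(array([0.5145, 0.5645, 0.0149]), 0.78)]
scene [[-0.8818  0.2843 -0.3763 -0.0439]
 [-0.4716 -0.5236  0.7095  1.059 ]
 [ 0.0047  0.8031  0.5958  0.8549]
 [ 0.      0.      0.      1.    ]] [[416.771    0.     317.3811]
 [  0.     416.771  199.4244]
 [  0.       0.       1.    ]] dict_keys(['frame', 'mtx', 'extrinsics', 'shot'])
blue_cartridge [(array([ 0.5234, -0.2179,  0.0627]), 0.52)]
yellow_cartridge [(array([ 0.4501, -0.1976,  0.0652]), 0.54)]
stand [(array([ 0.4871, -0.1899,  0.0094]), 0.88)]
index_rail [(array([0.4918, 0.1005, 0.0298]), 0.69)]
shuttle [(array([0.4885, 0.0316, 0.0387]), 0.8), (array([0.511 , 0.5647, 0.0193]), 0.28)]
slot_floor [(array([0.4864, 0.0337, 0.0349]), 0.98)]
lock_knob [(array([ 0.451 , -0.1958,  0.0645]), 0.69), (array([ 0.4871, -0.0263,  0.0846]), 0.44)]
septa_jar [(array([0.4505, 0.4347, 0.0393]), 0.84)]
timer [(array([0.5805, 0.4829, 0.0186]), 0.85)]
ferrule_tin [(array([0.5098, 0.5645, 0.0198]), 0.91)]
```

Run:
```python
import cv2
i=cv2.imread('pics/top.png')[30:190,250:470];cv2.imwrite('pics/topc.png',cv2.resize(i,None,fx=3.6,fy=3.6,interpolation=cv2.INTER_CUBIC))
```

```text
(no output)
```

View pics/topc.png

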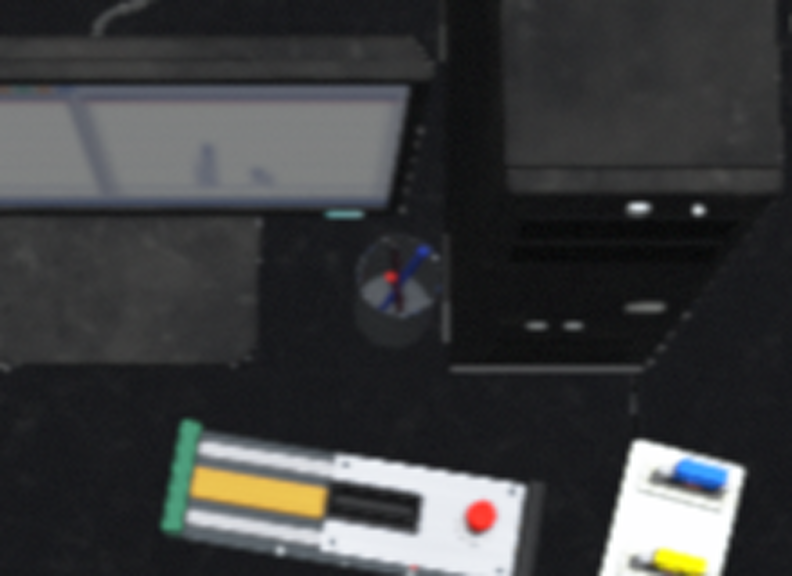

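View pics/scene.png

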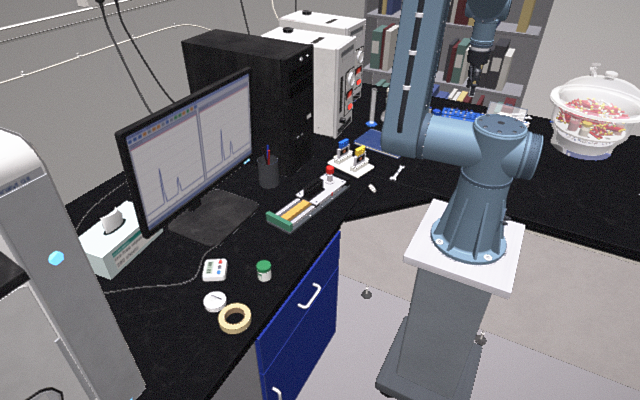

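The top view shows the rail tilted by about -9°, with the knob at crop (480,516). The blue cartridge is in the far pocket (700,472) and yellow is in the near one. Next I'll segment by colour.

```bash
cat >> h.py <<'E'
def blobs(p):
    hsv=cv2.cvtColor(p['frame'],cv2.COLOR_RGB2HSV);H,S,V=[hsv[...,i].astype(int) for i in range(3)]
    sat=(S>140)&(V>90)
    return {'red':sat&((H<8)|(H>172)),'blue':sat&(H>100)&(H<125),'yellow':sat&(H>24)&(H<34),'brass':sat&(H>12)&(H<24),'green':(S>90)&(V>60)&(H>60)&(H<90)}
def comps(m,mn=5):
    n,l,s,c=cv2.connectedComponentsWithStats(m.astype(np.uint8),connectivity=8)
    r=[]
    for i in range(1,n):
        if s[i,4]>=mn:
            ys,xs=np.nonzero(l==i);r.append((s[i,4],c[i],cv2.minAreaRect(np.c_[xs,ys].astype(np.float32))))
    return sorted(r,key=lambda t:-t[0])
E
python3 - <<'E'
from h import *
np.set_printoptions(precision=4,suppress=True)
p=camera('top');b=blobs(p)
for k,z in dict(red=.09,blue=.09,yellow=.09,brass=.024,green=.04).items():
    for a,c,r in comps(b[k])[:4]:
        if 250<c[0]<480 and 60<c[1]<215:
            q=back(p,cv2.boxPoints(r),z); print(k,a,c,back(p,c,z)[0],'rect',q[:,:2].round(4).tolist())
E
```

```text
red 45 [383.0444 173.1333] [ 0.4875 -0.0316  0.09  ] rect [[0.4973, -0.0224], [0.4973, -0.0409], [0.4754, -0.0405], [0.4754, -0.022]]
yellow 73 [438.2192 186.1781] [ 0.4471 -0.1998  0.09  ] rect [[0.4438, -0.1775], [0.4599, -0.1819], [0.4497, -0.2219], [0.4336, -0.2173]]
brass 290 [321.5034 166.4897] [0.5215 0.1595 0.024 ] rect [[0.5188, 0.2206], [0.544, 0.2167], [0.524, 0.0978], [0.4989, 0.102]]
green 190 [299.4947 161.7526] [0.5336 0.2299 0.04  ] rect [[0.4848, 0.2482], [0.5877, 0.2301], [0.5839, 0.2105], [0.4811, 0.2288]]
```

```bash
python3 -m jog '[0.444,-0.217,0.015,0,0,-1.04,0, 0.444,-0.217,0.015,0,0,-1.04,0, 0.444,-0.217,0.015,0,0,-1.04,0, 0.444,-0.217,0.015,0,0,-1.04,0, 0.444,-0.217,0.015,0,0,-1.04,0, 0.444,-0.217,0.015,0,0,-1.04,0, 0.444,-0.217,0.015,0,0,-1.04,0, 0.444,-0.217,0.015,0,0,-1.04,0, 0.444,-0.217,0.015,0,0,-1.04,0, 0.444,-0.217,0.015,0,0,-1.04,0, 0.444,-0.217,0.015,0,0,-1.04,0, 0.444,-0.217,0.015,0,0,-1.04,0]'
python3 - <<'E'
from h import *
np.set_printoptions(precision=4,suppress=True)
o=get_obs();r=np.array(o['eef_rot']);print(o['q'],o['eef_pos'],R.from_quat(r[[1,2,3,0]]).as_matrix())
p=camera('wrist');save(p,'w1');print(p['extrinsics']);b=blobs(p)
for t in('blue_cartridge','yellow_cartridge','stand'):print(t,[(np.round(d['xyz'],4),round(d['confidence'],2)) for d in spot_in(p,t)[:2]])
for k in('blue','yellow'):
    for a,c,r in comps(b[k],60)[:3]:
        q=back(p,cv2.boxPoints(r),.096); print(k,a,c,back(p,c,.096)[0],q[:,:2].round(4).tolist())
E
```

```text
time_s: 2.65
eef_pos: [0.5256, -0.221, 0.2414]
eef_rot: [0.0, 0.79, 0.613, -0.0]
wrist_force: [0.5, -0.4, -0.5]
opening: 0.999
grasp_force: 0.0
[-0.6061  0.1835  1.6348 -0.0001  1.3232 -0.356 ] [ 0.5256 -0.221   0.2414] [[ 0.2475  0.9689  0.0001]
 [ 0.9689 -0.2475 -0.0002]
 [-0.0002  0.0001 -1.    ]]
[[ 0.9689  0.2387  0.0657  0.5417]
 [-0.2476  0.9338  0.2581 -0.155 ]
 [ 0.0003 -0.2664  0.9639  0.3595]
 [ 0.      0.      0.      1.    ]]
blue_cartridge [(array([ 0.5319, -0.217 ,  0.0953]), 0.88)]
yellow_cartridge [(array([ 0.4574, -0.1965,  0.0836]), 0.78)]
stand [(array([ 0.4939, -0.2015,  0.008 ]), 0.64)]
blue 1643 [350.5326 310.9525] [ 0.5256 -0.3503  0.096 ] [[0.4957, -0.313], [0.5513, -0.3223], [0.5435, -0.3783], [0.4851, -0.3688]]
blue 929 [241.5673 321.535 ] [ 0.4146 -0.3349  0.096 ] [[0.3819, -0.3496], [0.3998, -0.3037], [0.4397, -0.3157], [0.4235, -0.3622]]
blue 638 [321.5251 191.8119] [ 0.5277 -0.2219  0.096 ] [[0.5272, -0.2002], [0.5384, -0.2031], [0.5278, -0.2458], [0.5162, -0.2428]]
yellow 831 [234.9952 190.1673] [ 0.4524 -0.2011  0.096 ] [[0.4494, -0.1794], [0.4674, -0.184], [0.4538, -0.2259], [0.435, -0.2211]]
```

View pics/w1.png

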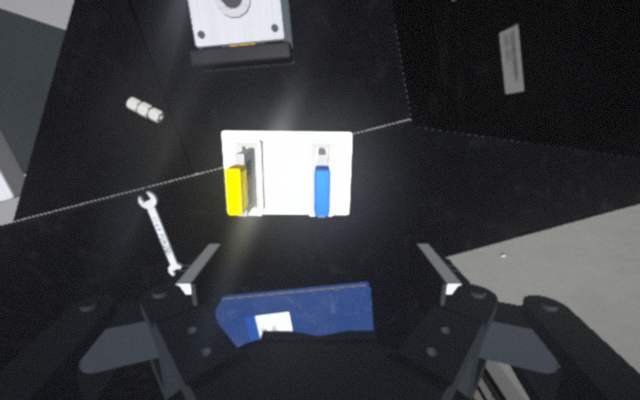

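The wrist view shows the blue head at (322,192), centred and square to the jaws, which matches the estimate of (0.527, -0.222). I'll descend and grip.

```bash
python3 -m jog '[-0.001,0.0015,0.05,0,0,0,0, -0.001,0.0015,0.1,0,0,0,0, -0.001,0.0015,0.135,0,0,0,0, -0.001,0.0015,0.152,0,0,0,0, -0.001,0.0015,0.152,0,0,0,0, -0.001,0.0015,0.152,0,0,0,1, -0.001,0.0015,0.152,0,0,0,1, -0.001,0.0015,0.152,0,0,0,1, -0.001,0.0015,0.152,0,0,0,1, -0.001,0.0015,0.152,0,0,0,1, -0.001,0.0015,0.152,0,0,0,1, -0.001,0.0015,0.152,0,0,0,1]'
```

```text
time_s: 4.35
eef_pos: [0.528, -0.2215, 0.09]
eef_rot: [0.001, 0.789, 0.614, 0.0]
wrist_force: [-0.3, 0.2, 4.5]
opening: 0.15
grasp_force: 59.4
```

```bash
python3 -m jog '[0,0,-0.03,0,0,0,1, 0,0,-0.08,0,0,0,1, 0,0,-0.13,0,0,0,1, 0.05,-0.024,-0.13,0,0,-0.08,1, 0.1,-0.048,-0.13,0,0,-0.08,1, 0.15,-0.072,-0.13,0,0,-0.08,1, 0.174,-0.083,-0.13,0,0,-0.08,1, 0.174,-0.083,-0.13,0,0,-0.08,1, 0.174,-0.083,-0.13,0,0,-0.08,1]'
python3 - <<'E'
from h import *
np.set_printoptions(precision=4,suppress=True)
o=get_obs();r=np.array(o['eef_rot']);print(o['eef_pos'],R.from_quat(r[[1,2,3,0]]).as_matrix())
p=camera('wrist');save(p,'w2');b=blobs(p)
for k,z in(('blue',.226),('green',.04),('brass',.024),('red',.095)):
    for a,c,r in comps(b[k],60)[:3]:
        q=back(p,cv2.boxPoints(r),z); print(k,a,c,back(p,c,z)[0],q[:,:2].round(4).tolist())
t=camera('top'); save(t,'t2')
print(back(t,[354.2,171],.06)); print([(d['xyz'],d['confidence']) for d in spot_in(t,'blue_cartridge')])
E
```

```text
time_s: 5.48
eef_pos: [0.4898, -0.0327, 0.219]
eef_rot: [-0.0, 0.764, 0.645, -0.0]
wrist_force: [0.1, -0.3, -0.6]
opening: 0.151
grasp_force: 59.1
[ 0.4898 -0.0327  0.219 ] [[ 0.1671  0.9859 -0.0004]
 [ 0.9859 -0.1671 -0.0003]
 [-0.0004 -0.0003 -1.    ]]
blue 3538 [318.2233 272.7781] [ 0.4899 -0.0279  0.226 ] [[0.4871, -0.0036], [0.5006, -0.0059], [0.493, -0.0556], [0.478, -0.0531]]
blue 367 [606.97    72.5177] [0.6006 0.0312 0.226 ] [[0.587, 0.0335], [0.5871, 0.0355], [0.6115, 0.0296], [0.6116, 0.0275]]
brass 803 [319.3823  13.878 ] [0.5162 0.1217 0.024 ] [[0.5061, 0.1349], [0.5304, 0.1307], [0.5268, 0.108], [0.502, 0.1122]]
red 229 [628.9476  36.0568] [0.7322 0.0501 0.095 ] [[0.7241, 0.0506], [0.7325, 0.0577], [0.7404, 0.0498], [0.7319, 0.0425]]
red 94 [330.2128 195.1064] [ 0.4993 -0.0319  0.095 ] [[0.4989, -0.0222], [0.503, -0.0229], [0.5001, -0.0417], [0.4959, -0.041]]
red 86 [307.5698 194.3256] [ 0.4808 -0.0281  0.095 ] [[0.4802, -0.019], [0.4843, -0.0197], [0.4811, -0.0376], [0.477, -0.0369]]
[[0.4998 0.0556 0.06  ]]
[([0.4921, -0.0113, 0.1774], 0.51)]
```

View pics/w2.png

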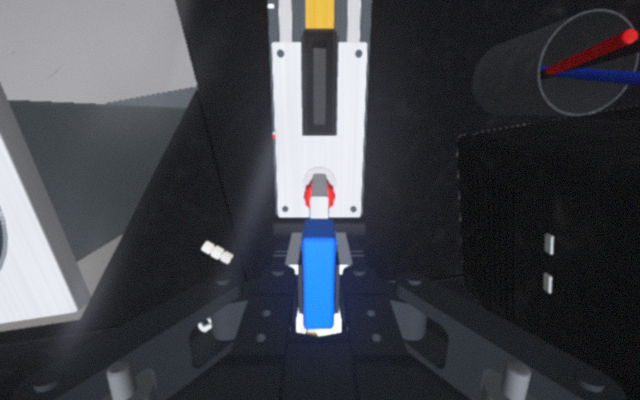

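The wrist view shows the slot at about (320,30-135), with its floor at (313-326, 48-123). The held head spans (302-336, 222-327) and is aligned with the rail. An enlarged crop will give the slot and the cartridge edges more precisely.

Run:
```python
import cv2
i=cv2.imread('pics/w2.png')
a=cv2.resize(i[20:150,270:370],None,fx=4.4,fy=4.4,interpolation=cv2.INTER_CUBIC)
b=cv2.resize(i[215:345,285:350],None,fx=4.4,fy=4.4,interpolation=cv2.INTER_CUBIC)
a=cv2.convertScaleAbs(a,alpha=1.8)
cv2.imwrite('pics/c2.png',cv2.hconcat([a,b]))
```

```text
(no output)
```

View pics/c2.png

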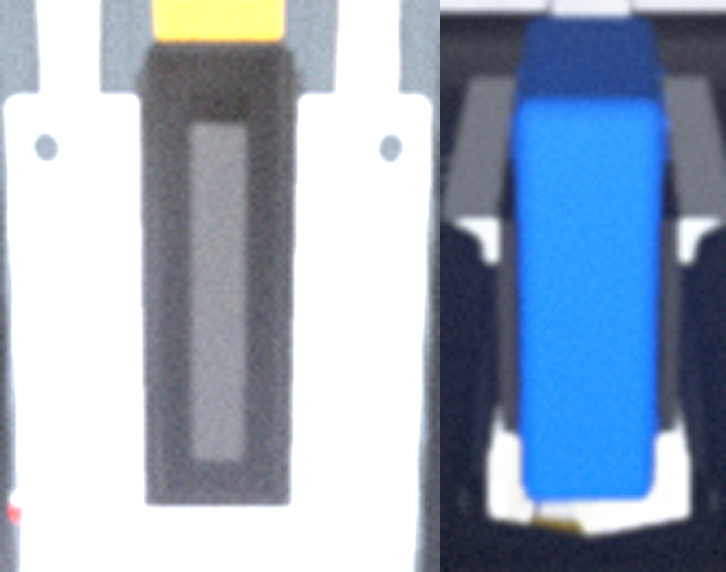

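Run:
```python
from h import *
np.set_printoptions(precision=4,suppress=True)
p=camera('wrist');o=get_obs();T=np.array(o['eef_pos']);M=R.from_quat(np.array(o['eef_rot'])[[1,2,3,0]]).as_matrix()
f=back(p,[[313.2,48.2],[325.7,48.2],[325.7,125],[313.2,125]],.039)
h=back(p,[[302.6,237.7],[335.9,237.7],[333.2,328.6],[303.6,328.6]],.225)
for n,q in(('floor',f),('head',h)): print(n,q.mean(0),'tool',(q-T)@M,'mid',((q-T)@M).mean(0))
print(T,((f.mean(0)-h.mean(0))@M), proj(p,[T]))
```

```text
floor [0.5056 0.0565 0.039 ] tool [[ 0.1249 -0.0052  0.1801]
 [ 0.1249  0.0061  0.1801]
 [ 0.0572  0.0065  0.1801]
 [ 0.0572 -0.0055  0.1801]] mid [0.091  0.0005 0.1801]
head [ 0.4892 -0.0348  0.225 ] tool [[ 0.0198 -0.007  -0.0059]
 [ 0.0198  0.0064 -0.0059]
 [-0.0233  0.0059 -0.0059]
 [-0.0233 -0.0071 -0.0059]] mid [-0.0017 -0.0004 -0.0059]
[ 0.4899 -0.0332  0.2191] [0.0928 0.0009 0.186 ] [[319.77   274.3586]]
```

```bash
python3 -m jog '[0.046,0.001,0,0,0,0,1, 0.0928,0.001,0.02,0,0,0,1, 0.0928,0.001,0.05,0,0,0,1, 0.0928,0.001,0.05,0,0,0,1, 0.0928,0.001,0.05,0,0,0,1]'; python3 -m jog '[0,0,0.006,0,0,0,1, 0,0,0.012,0,0,0,1, 0,0,0.016,0,0,0,1, 0,0,0.02,0,0,0,1, 0,0,0.02,0,0,0,1]'
```

```text
time_s: 6.3
eef_pos: [0.5069, 0.0583, 0.1701]
eef_rot: [0.0, 0.764, 0.645, 0.0]
wrist_force: [1.0, -0.6, -0.5]
opening: 0.154
grasp_force: 58.9
time_s: 6.92
eef_pos: [0.506, 0.0592, 0.1489]
eef_rot: [-0.0, 0.764, 0.645, -0.0]
wrist_force: [-0.0, 0.6, -0.7]
opening: 0.153
grasp_force: 58.9
```

```bash
python3 -m jog '[0,0,0.005,0,0,0,1, 0,0,0.01,0,0,0,1, 0,0,0.014,0,0,0,1, 0,0,0.014,0,0,0,1]'; python3 -c "
from h import *
p=camera('wrist');save(p,'w3')"
```

```text
time_s: 7.42
eef_pos: [0.5059, 0.0592, 0.1348]
eef_rot: [-0.0, 0.764, 0.645, -0.0]
wrist_force: [-0.0, -0.7, 0.0]
opening: 0.152
grasp_force: 58.9
```

View pics/w3.png

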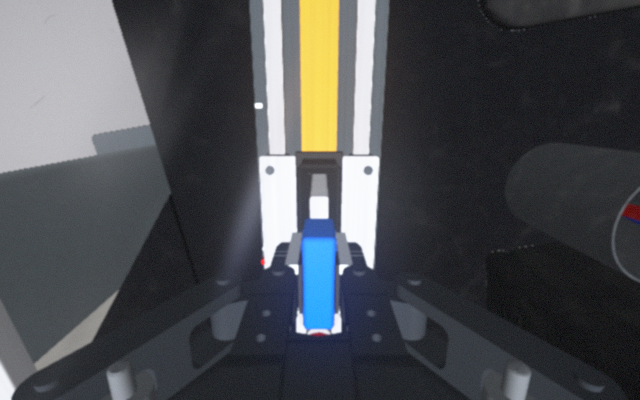

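The cartridge end at (320,178) is inside the slot walls, centred and without force. I'll go the rest of the way down.

```bash
python3 -m jog '[0,0,0.006,0,0,0,1, 0,0,0.012,0,0,0,1, 0,0,0.0155,0,0,0,1, 0,0,0.0165,0,0,0,1, 0,0,0.0165,0,0,0,1]'
```

```text
time_s: 8.1
eef_pos: [0.5062, 0.0592, 0.1189]
eef_rot: [-0.0, 0.764, 0.645, -0.0]
wrist_force: [-0.8, -0.5, 2.2]
opening: 0.156
grasp_force: 59.3
```

```bash
python3 -m jog '[0,0,0.002,0,0,0,1, 0,0,0.002,0,0,0,1]'; python3 -m jog '[0,0,0,0,0,0,0, 0,0,0,0,0,0,0, 0,0,0,0,0,0,0, 0,0,0,0,0,0,0, 0,0,-0.05,0,0,0,0, 0,0,-0.1,0,0,0,0, -0.04,0,-0.1,0,0,0,0, -0.092,0,-0.1,0,0,0,0, -0.092,0,-0.1,0,0,0,0,-0.092,0,-0.1,0,0,0,0]'
python3 - <<'E'
from h import *
np.set_printoptions(precision=4,suppress=True)
p=camera('wrist');save(p,'w4');o=get_obs();T=np.array(o['eef_pos']);M=R.from_quat(np.array(o['eef_rot'])[[1,2,3,0]]).as_matrix()
print(T);b=blobs(p)
for k,z in(('blue',.125),('red',.095)):
    for a,c,r in comps(b[k],60)[:3]:
        q=back(p,cv2.boxPoints(r),z); print(k,a,c,cv2.boxPoints(r).tolist(),'tool',(back(p,c,z)-T)@M,((q-T)@M)[:,:2].round(4).tolist())
E
```

```text
time_s: 8.35
eef_pos: [0.5066, 0.0591, 0.1189]
eef_rot: [0.0, 0.764, 0.645, 0.0]
wrist_force: [-7.7, -0.2, 17.8]
opening: 0.155
grasp_force: 62.0
time_s: 9.6
eef_pos: [0.4908, -0.0315, 0.2167]
eef_rot: [-0.0, 0.764, 0.645, 0.0]
wrist_force: [-0.2, -0.5, 0.9]
opening: 1.0
grasp_force: 0.0
[ 0.4908 -0.031   0.2166]
blue 1669 [319.4943  77.3235] [[307.9999694824219, 112.9999771118164], [307.9999694824219, 41.99999237060547], [331.9999694824219, 41.99999237060547], [331.9999694824219, 112.9999771118164]] tool [[0.0902 0.0003 0.0916]] [[0.0678, -0.0074], [0.1111, -0.007], [0.1111, 0.0082], [0.0678, 0.0087]]
blue 351 [607.9402  73.8917] [[569.8837280273438, 74.66630554199219], [570.3245239257812, 68.34822082519531], [639.4069213867188, 73.16792297363281], [638.9661254882812, 79.48600769042969]] tool [[0.092  0.1877 0.0916]] [[0.0916, 0.1631], [0.0954, 0.1626], [0.0925, 0.2081], [0.0886, 0.2089]]
red 741 [317.9906 197.8016] [[297.0000305175781, 198.00001525878906], [318.5000305175781, 176.50001525878906], [339.5000305175781, 197.50001525878906], [318.0000305175781, 219.00001525878906]] tool [[ 0.0003 -0.0008  0.1216]] [[0.0001, -0.0182], [0.0182, -0.0004], [0.0005, 0.017], [-0.0183, -0.0009]]
red 226 [630.5708  37.4558] [[622.0, 30.0], [639.0, 30.0], [639.0, 45.0], [622.0, 45.0]] tool [[0.12   0.2247 0.1216]] [[0.1249, 0.2173], [0.1249, 0.2295], [0.1151, 0.2322], [0.1151, 0.2199]]
```

View pics/w4.png

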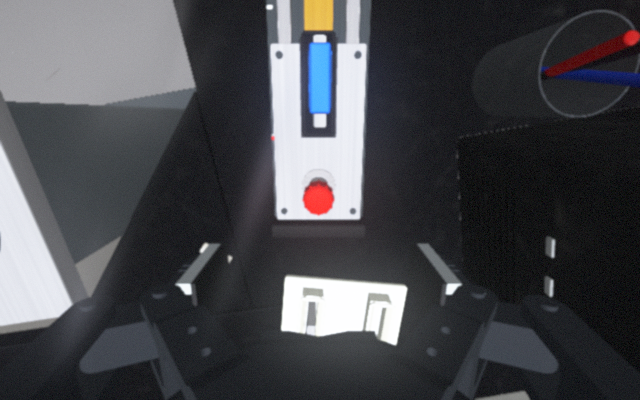

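The cartridge is seated: its head measures 43×15 mm at z = 0.125, centred in the slot, and it took an 18 N push on the floor. The knob at (318,198) is right below the TCP. I'll descend and grip it.

```bash
python3 -c "
from h import *
p=camera('top');print([(d['xyz'],d['confidence']) for d in spot_in(p,'yellow_cartridge')], [ (a,back(p,c,.09)[0]) for a,c,r in comps(blobs(p)['yellow'],20)])"
python3 -m jog '[0,-0.0008,0.05,0,0,0,0, 0,-0.0008,0.1,0,0,0,0, 0,-0.0008,0.12,0,0,0,0, 0,-0.0008,0.1265,0,0,0,0, 0,-0.0008,0.1265,0,0,0,0, 0,-0.0008,0.1265,0,0,0,1, 0,-0.0008,0.1265,0,0,0,1, 0,-0.0008,0.1265,0,0,0,1, 0,-0.0008,0.1265,0,0,0,1, 0,-0.0008,0.1265,0,0,0,1, 0,-0.0008,0.1265,0,0,0,1]'
```

```text
[([0.4503, -0.1972, 0.0714], 0.7)] [(np.int32(72), array([ 0.44694441, -0.20002728,  0.09      ]))]
time_s: 11.12
eef_pos: [0.4906, -0.0316, 0.091]
eef_rot: [0.0, 0.764, 0.645, 0.0]
wrist_force: [-1.1, -0.2, 5.7]
opening: 0.283
grasp_force: 58.6
```

```bash
python3 -m jog '[0,0,-0.006,0,0,0,1, 0,0,-0.012,0,0,0,1, 0,0,-0.018,0,0,0,1, 0,0,-0.018,0,0,0,1,0,0,-0.018,0,0,0,1]'
```

```text
time_s: 11.75
eef_pos: [0.4903, -0.0315, 0.1083]
eef_rot: [0.0, 0.764, 0.645, 0.0]
wrist_force: [5.5, -0.6, -6.3]
opening: 0.281
grasp_force: 59.3
```

```bash
python3 -m jog '[0.006,0,0,0,0,0,1, 0.014,0,0,0,0,0,1, 0.022,0,0,0,0,0,1, 0.03,0,0,0,0,0,1, 0.038,0,0,0,0,0,1, 0.046,0,0,0,0,0,1, 0.053,0,0,0,0,0,1, 0.058,0,0,0,0,0,1, 0.06,0,0,0,0,0,1, 0.06,0,0,0,0,0,1, 0.06,0,0,0,0,0,1]'
python3 - <<'E'
from h import *
np.set_printoptions(precision=4,suppress=True)
p=camera('wrist');save(p,'w5');o=get_obs();T=np.array(o['eef_pos']);M=R.from_quat(np.array(o['eef_rot'])[[1,2,3,0]]).as_matrix()
print(T, (T-[0.4906,-0.0316,.091])@M)
for a,c,r in comps(blobs(p)['blue'],60)[:3]:
    q=back(p,cv2.boxPoints(r),.125); print(a,c,((q-T)@M)[:,:2].round(4).tolist())
E
```

```text
time_s: 13.12
eef_pos: [0.5004, 0.0277, 0.1082]
eef_rot: [0.0, 0.764, 0.645, 0.0]
wrist_force: [5.2, 0.1, -6.3]
opening: 0.281
grasp_force: 59.3
[0.5004 0.0277 0.1082] [ 0.0601 -0.0002 -0.0172]
5399 [322.0283  54.459 ] [[0.1003, -0.0069], [0.1003, 0.0079], [0.0681, 0.0087], [0.0681, -0.0075]]
```

View pics/w5.png

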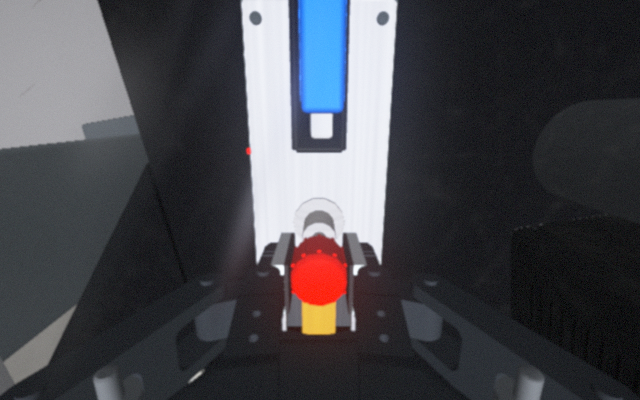

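The shuttle has travelled 60 mm with the knob, and the cartridge is still in place with its rear edge at (322,112). I'll lower the pin.

```bash
python3 -m jog '[0,0,0.004,0,0,0,1, 0,0,0.008,0,0,0,1, 0,0,0.012,0,0,0,1, 0,0,0.016,0,0,0,1, 0,0,0.018,0,0,0,1, 0,0,0.018,0,0,0,1, 0,0,0.018,0,0,0,1]'
```

```text
time_s: 14.05
eef_pos: [0.5005, 0.0276, 0.091]
eef_rot: [0.0, 0.764, 0.645, 0.0]
wrist_force: [0.7, 0.4, 5.7]
opening: 0.282
grasp_force: 60.5
```

```bash
python3 -m jog '[0,0,0.001,0,0,0,1, 0,0,0.001,0,0,0,1]'
python3 - <<'E'
from h import *
np.set_printoptions(precision=4,suppress=True)
p=camera('top');o=get_obs();print(o['wrist_force'],o['eef_pos'])
for k,z in(('blue',.125),('yellow',.09)): print(k,[(a,back(p,c,z)[0]) for a,c,r in comps(blobs(p)[k],15)[:3]])
p=camera('wrist');T=np.array(o['eef_pos']);M=R.from_quat(np.array(o['eef_rot'])[[1,2,3,0]]).as_matrix()
for a,c,r in comps(blobs(p)['blue'],60)[:2]:
    q=back(p,cv2.boxPoints(r),.125); print(a,c,((q-T)@M)[:,:2].round(4).tolist())
E
```

```text
time_s: 14.3
eef_pos: [0.5007, 0.0276, 0.0909]
eef_rot: [0.0, 0.764, 0.645, 0.0]
wrist_force: [-2.3, 0.4, 15.6]
opening: 0.283
grasp_force: 61.4
[-0.4717  0.1197 14.1654] [0.5007 0.0276 0.0909]
blue [(np.int32(1118), array([ 0.4757, -0.3953,  0.125 ])), (np.int32(691), array([ 0.2157, -0.7484,  0.125 ])), (np.int32(343), array([ 0.3559, -0.3512,  0.125 ]))]
yellow [(np.int32(72), array([ 0.4469, -0.2001,  0.09  ]))]
6282 [321.4879  54.5665] [[0.0681, -0.0077], [0.0948, -0.0071], [0.0948, 0.0073], [0.0681, 0.0081]]
```

The pin is hard home: the extra 1 mm gave 10 N more force and no movement, at the same height as the original grip. The cartridge is still seated, so I'm handing in.

```bash
python3 -c "
from bench import hand_in
print(hand_in())"
```

```text
the job is handed in; nothing more can be done
None
```

The job is handed in, though no verdict came back: my last checks showed the blue cartridge fully down in the slot, the shuttle moved 60 mm to the next hole, the pin home with the knob still gripped, and the yellow cartridge unmoved.

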